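Release the ratchet clamp and tray the dry panel

ROBOT

A 6-joint arm with a two-finger parallel gripper is mounted at the origin on the work surface. World frame = base frame: x ahead of the robot, y to its left, z up, the work surface at z = 0. Lengths are in m, angles in rad, forces in N, time in s.
With the tool pointing down it reaches from about 0.375 to 0.9 m from the base axis. Payload 3.1 kg.
Tool frame: the origin (TCP) lies at the very end of the fingers, on their centre line; the grasp point (between the pads) lies 19 mm behind it (r.hold_point_z is the distance from the TCP to the grasp point, in m); z points along the fingers, y is the line along which they close (so a half turn about z gives the same grasp; the last joint's range is limited). The gripper opens to 87 mm and grips with 3 to 60 N. Pads are 19 mm wide; open, the fingers measure 117 mm over their backs; the gripper's body (75 mm by 190 mm) begins 51 mm behind the grasp point.
Start: joints at [-1.52, 0.527, 1.433, -0, 1.181, -0.178], TCP at [0.142, -0.609, 0.223] pointing down, gripper open.
Joint ranges: [-3.08, 3.08], [-0.75, 2.2], [0.22, 2.44], [-1.43, 4.57], [0, 2.65], [-2.85, 2.85]. Speed limits (rad/s): [2.79, 2.79, 3.14, 3.14, 3.14, 3.14].

INTERFACE

Orientations are given as a rotation vector (axis times angle).
In Python, from cell import r gives the robot as it stands. The module is installed in compiled form; this text tells all that it offers.
- The arm moves only by the tool servo_tool, never from a script. Its argument "rows" is a list of rows, each an object of numbers: "x", "y", "z": the shift along the tool's x, y, z in mm; "wx", "wy", "wz": the turn, a rotation vector about the tool's x, y, z in rad; "jaw": the opening, from -1 (shut) to 1 (fully open), so that 0 is half open. A call has 1 to 20 rows; each row shifts and turns the commanded pose from where the row before left it, along the tool's axes as they then stand; what a row does not reach is not made up. A row lasts 1/12 s, in which the tool goes at most 41.7 mm and 7.16 degrees, less where a joint would pass 70% of its speed; a pose out of reach is approached as far as the arm can. A call is refused whole if a number of a shift passes 41.7 or a number of a turn 0.125, either way. A call with a gripper value outside its range is refused whole. The fingers move at their own pace and stop on an object; "grip_force" is the grip in N (left out, the last holds). Time passes only in rows, so rows that do not move let the fingers close. It gives the time, the measured TCP pose, the force, the opening and the grip force at its end, in the units of the state.
- r.observe(): the state, without advancing time (a new reading comes with each control period).
- r.get_image(name): name is "scene" or "top" or "wrist"; returns (picture, depth): 384x512x3 uint8, blue, green, red; 384x512 float32, m along the optical axis (not along the pixel's ray), 0 where there is no reading.
- r.camera_model(name): a dict with "fx", "fy", "cx", "cy" (pixels), "R" (3x3) and "t" (3): a world point X has camera coordinates R X + t. Camera axes: x right, y down, z forward; pixel columns grow to the right and rows downward; lengths in m; the calibration is good to about 2 mm. A picture is of the moment at which its call begins: read the wrist's pose just before it. camera_model takes no time and is no camera call; for the wrist camera it gives the pose at the moment of the call.
- r.hand_in(): hands the job in; it is judged then, once.
Trained networks look in the newest picture that a camera, given by its name, has taken for a name from the list of things; names that differ only in an ending like _2 or _b are one class to them, and where a whole thing is asked for, a point or a joint stands for the part that bears it (a point fixed in the world has none). Each returns a list of dicts, best first, with "score" (0 to 1); they miss things now and then, are a little off and sometimes report something else, mostly with a low value. They report only what shows in the picture. A call takes as long as a camera call. They do not tell look-alikes from the thing itself.
- r.boxes_of(camera, target): "at" ([column, row] in pixels, amid what is visible of it).
The state is a dict: "time": time; "joints": joint angles; "qd": joint speeds; "joint_torque": joint torques, N m; "tool_pos": TCP position; "tcp_rot": TCP orientation; "force": force on the tool from outside, world axes, zero at the start; "torque": the same for the moment, N m; "grip_width": finger opening in m; "gripper_force": force on a finger pad.
Only numpy, scipy, OpenCV 4.12 (cv2) and the standard library are available. Lean on these libraries where they do the work, as an engineer would, in place of code of your own. Each camera call takes 0.05 s, during which the arm holds its last target. There are 200 camera calls.

TASK

The little panel with the purple painted face is dry. Free it: press the red thumb pad on the pawl of the ratchet clamp that holds it and keep it down until the clamp's jaw has run all the way back; then lift the panel out and set it down, not drop it, painted face up, flat in the shallow black tray between the clamps. Leave the other clamp, with the green panel, locked.

Things in the scene. Friction and masses are not known exactly. Their poses are not given: they have to be found in the camera images.
- tail_a (a point): Centre of the top of the red thumb pad (34 x 36 mm, top 72 mm above table) on the pawl of the clamp with the purple panel. x: level along the clamp towards the panel, centred 202 mm away; z up. Pushed down (about 3 N) it rocks on a pin 46 mm away along x: 8 mm down lifts the nose off the wheel, stop at 18 mm, so aim for 12. Hold till the jaw is back, about 2 s; let up early, the pawl catches again.
- jaw_a (a joint): Yellow jaw of the purple panel's clamp, m: 0 clamped, 0.026 fully back (it slides from the panel towards the red pad; damped). Two like clamps, blue base 262 x 80 mm fixed to the table: red pad at one end, then upright steel ratchet wheel (top at 66 mm, pawl over it to 75 mm), yellow jaw with black rubber shoe, panel, blue fence.
- panel_a: Loose wooden panel, purple face up, 60 x 50 x 36 mm, about 0.1 kg. Origin: centre of underside; z up through the face; x (60 mm) along the clamp, which grips it by its x ends. It stands on a 30 mm wide bed, underside 25 mm and top 61 mm above the table, its two sides across y free to grasp (50 mm apart, overhanging the bed). Jaw and fence are up to 54 mm high.
- tray: Shallow black tray fixed to the table between the clamps, 150 x 150 mm outside, walls 4 mm thick and 10 mm high, inner floor 4 mm above the table. Origin: centre of its underside, x and y along its sides.
- jaw_b (a joint): Yellow jaw of the other clamp, which holds a green panel, m: 0 clamped, 0.026 fully back. Leave it clamped.
Things that resemble listed ones, but are neither listed nor needed, are in the scene too. Leave any orange or yellow look-alike of the panel_a alone.

How it is judged:
By the outcome, as a careful person would: the job done as asked, in the order asked, and still so for the second after the job is handed in, with the robot touching nothing.
It also fails if it takes over 48 s, if anything falls off the work surface, if the arm or the gripper's body presses on something with over 40 N, if the wrist force passes 120 N, or if a joint passes its speed limit or range.

## Working session

There is one attempt and no reset: what is moved stays moved. The work goes in short steps, Python scripts to look and compute and a tool call to move; the robot and the scene stay as the last step left them, time stands still between calls to the robot, and variables do not carry over. Pictures are saved under pics/ and viewed, at most 10 in all, crops included, and the job is handed in when it is done.

Besides the shell and the picture viewer there is one more tool, called after ">>>" by a JSON object that holds its "fn" and its "kwargs". servo_tool: Moves the arm, as the interface text tells. Its arguments: {"type":"object","properties":{"rows":{"type":"array"},"grip_force":{"type":"number"}},"required":["rows"]}

```bash
mkdir -p pics; cat > h.py <<'E'
import numpy as np, cv2
from cell import r
from scipy.spatial.transform import Rotation as Ro
def pts(name):
    m=r.camera_model(name); im,d=r.get_image(name)
    v,u=np.mgrid[:384,:512]
    c=np.stack([(u-m['cx'])/m['fx']*d,(v-m['cy'])/m['fy']*d,d],-1)
    return im,d,(c-np.array(m['t']))@np.array(m['R'])
E
python3 - <<'E'
from h import *
ims=[]
for n in ['top','scene']:
    im,d,w=pts(n); cv2.imwrite(f'pics/{n}.png',im); np.savez(f'{n}.npz',im=im,d=d,w=w)
    for t in ['tail_a','panel_a','tray','jaw_a']:
        for b in r.boxes_of(n,t):
            u,v=[int(round(k)) for k in b['at']]; print(n,t,round(b['score'],2),u,v,w[v,u].round(3),im[v,u])
s=r.observe();print(s['time'],s['tool_pos'],s['tcp_rot'])
E
```

```text
top tail_a 0.63 174 229 [0.454 0.258 0.077] [115 111 106]
top panel_a 0.92 120 246 [0.405 0.426 0.037] [144 124 146]
top panel_a 0.89 139 210 [0.513 0.37  0.034] [ 42 124 140]
top panel_a 0.88 185 177 [0.611 0.229 0.057] [94 34 73]
top panel_a 0.62 261 144 [ 0.714 -0.003  0.035] [131 111 136]
top tray 0.94 254 195 [0.559 0.019 0.   ] [21 20 20]
top jaw_a 0.83 350 195 [ 0.553 -0.269  0.055] [ 31  89 113]
top jaw_a 0.7 182 192 [0.565 0.238 0.056] [ 32  92 118]
scene tail_a 0.5 251 133 [ 0.408  0.302 -0.001] [152 160 164]
scene panel_a 0.87 297 245 [ 0.722 -0.018  0.039] [ 48 106 176]
scene panel_a 0.81 269 102 [0.408 0.423 0.035] [ 80 148 170]
scene panel_a 0.76 292 125 [0.521 0.364 0.037] [160 150 175]
scene panel_a 0.7 300 165 [0.62  0.209 0.063] [122  42 105]
scene tray 0.96 250 218 [0.565 0.013 0.006] [29 23 24]
scene jaw_a 0.65 184 296 [ 0.548 -0.279  0.05 ] [ 55 129 158]
0.5 [ 0.14238676 -0.60851507  0.22251819] [-3.12079883e+00 -3.60152237e-01 -3.30142241e-05]
```

View pics/top.png

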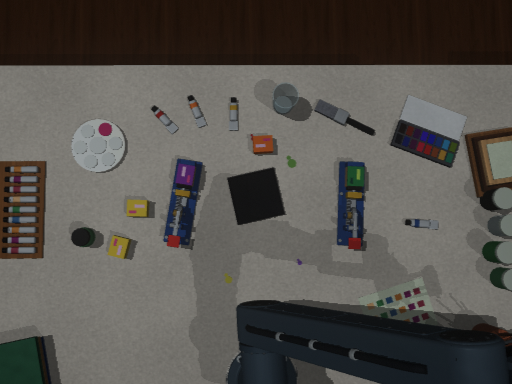

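View pics/scene.png

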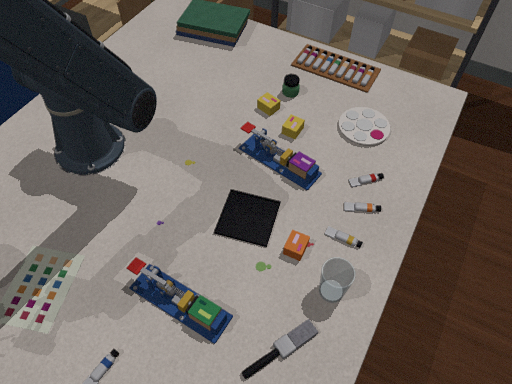

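The top view shows the purple clamp on the left: red pad at (174,241), purple panel at (185,174). The tray is at (256,196), and the green clamp is on the right with its panel at (355,175). Next I segment these by colour and depth.

```bash
python3 - <<'E'
from h import *
for n in ['top','scene']:
    z=np.load(n+'.npz'); im,w=z['im'],z['w']; h=cv2.cvtColor(im,cv2.COLOR_BGR2HSV).astype(int); H,S,V=h[...,0],h[...,1],h[...,2]
    near=(abs(w[...,0]-.53)<.2)&(abs(w[...,1]-.24)<.1)
    for k,m in dict(red=near&((H<6)|(H>174))&(S>150)&(V>90)&(w[...,2]>.05), pur=near&(H>130)&(H<165)&(S>90)&(w[...,2]>.052),
      tray=(V<50)&(abs(w[...,0]-.56)<.12)&(abs(w[...,1]-.01)<.12)&(w[...,2]>-.01)).items():
        nn,l,st,_=cv2.connectedComponentsWithStats(m.astype(np.uint8))
        if nn<2: print(n,k,'none');continue
        mm=l==1+np.argmax(st[1:,4]); p=w[mm]
        rc=cv2.minAreaRect((p[:,:2]*1000).astype(np.float32))
        print(n,k,mm.sum(),np.median(p,0).round(4),rc)
E
```

```text
top red 126 [0.4191 0.2616 0.0721] ((419.5398864746094, 261.102783203125), (34.000492095947266, 32.66694259643555), 80.42539978027344)
top pur 293 [0.6164 0.2257 0.0612] ((618.6553955078125, 228.44635009765625), (49.91442108154297, 60.26585006713867), 81.0259017944336)
top tray 2330 [0.556  0.0142 0.0044] ((556.3410034179688, 13.931442260742188), (152.169677734375, 152.21267700195312), 12.420827865600586)
scene red 84 [0.4195 0.2591 0.0715] ((420.2899475097656, 257.69915771484375), (35.273048400878906, 33.855682373046875), 73.3331527709961)
scene pur 249 [0.6176 0.2242 0.0603] ((616.2935791015625, 227.92994689941406), (53.857078552246094, 65.76326751708984), 80.36502838134766)
scene tray 2461 [0.5582 0.0117 0.0034] ((557.3256225585938, 13.694801330566406), (147.9384307861328, 152.0369415283203), 12.560029029846191)
```

>>> {"fn": "servo_tool", "kwargs": {"rows": [{"wz": 0.098,"jaw": -1},{"wz": 0.098,"jaw": -1},{"wz": 0.098,"jaw": -1},{"wz": 0.098,"jaw": -1},{"x": 20.5,"y": -33,"jaw": -1},{"x": 20.5,"y": -33,"jaw": -1},{"x": 20.5,"y": -33,"jaw": -1},{"x": 20.5,"y": -33,"jaw": -1},{"x": 20.5,"y": -33,"jaw": -1},{"x": 20.5,"y": -33,"jaw": -1},{"x": 20.5,"y": -33,"jaw": -1},{"x": 20.5,"y": -33,"jaw": -1},{"x": 20.5,"y": -33,"jaw": -1},{"x": 20.5,"y": -33,"jaw": -1},{"x": 20.5,"y": -33,"jaw": -1},{"x": 20.5,"y": -33,"jaw": -1},{"x": 20.5,"y": -33,"jaw": -1},{"x": 20.5,"y": -33,"jaw": -1}]}}

```text
schema error: expected keys x, y, z, wx, wy, wz, jaw
```

>>> {"fn": "servo_tool", "kwargs": {"rows": [{"x": -13,"y": -37.5,"jaw": -1},{"x": -13,"y": -37.5,"jaw": -1},{"x": -13,"y": -37.5,"jaw": -1},{"x": -13,"y": -37.5,"jaw": -1},{"x": -13,"y": -37.5,"jaw": -1},{"x": -13,"y": -37.5,"jaw": -1},{"x": -13,"y": -37.5,"jaw": -1},{"x": -13,"y": -37.5,"jaw": -1},{"x": -13,"y": -37.5,"jaw": -1},{"x": -13,"y": -37.5,"jaw": -1},{"x": -13,"y": -37.5,"jaw": -1},{"x": -13,"y": -37.5,"jaw": -1},{"jaw": -1},{"jaw": -1}]}}

```text
schema error: expected keys x, y, z, wx, wy, wz, jaw
```

```bash
cat >> h.py <<'E'
def tool(p):
    s=r.observe(); return (Ro.from_rotvec(s['tcp_rot']).inv().apply(np.array(p)-s['tool_pos'])*1000).round(1)
def seg(n):
    im,d,w=pts(n); h=cv2.cvtColor(im,cv2.COLOR_BGR2HSV).astype(int); H,S,V=h[...,0],h[...,1],h[...,2]
    near=(abs(w[...,0]-.53)<.2)&(abs(w[...,1]-.24)<.1)
    out={}
    for k,m in dict(red=near&((H<6)|(H>174))&(S>150)&(V>60)&(w[...,2]>.04), pur=near&(H>130)&(H<165)&(S>80)&(w[...,2]>.055)&(w[...,2]<.068)).items():
        nn,l,st,_=cv2.connectedComponentsWithStats(m.astype(np.uint8))
        if nn<2: continue
        mm=l==1+np.argmax(st[1:,4]); p=w[mm]
        rc=cv2.minAreaRect((p[:,:2]*1000).astype(np.float32)); out[k]=rc,np.median(p[:,2])
        print(n,k,mm.sum(),np.round(rc[0],1),np.round(rc[1],1),round(rc[2],1),np.median(p,0).round(4))
    return im,w,out
E
python3 - <<'E'
from h import *
s=r.observe();print(s['time'],s['tool_pos'],s['tcp_rot'],s['joints'])
im,w,o=seg('wrist'); cv2.imwrite('pics/w1.png',im)
print(tool([.4195,.2605,.072]))
E
```

```text
0.5 [ 0.14238676 -0.60851507  0.22251819] [-3.12079883e+00 -3.60152237e-01 -3.30142241e-05] [-1.51951019e+00  5.27526911e-01  1.43274282e+00  1.71017756e-05
  1.18140517e+00 -1.78511556e-01]
[ 467.7 -783.1  150.6]
```

View pics/w1.png

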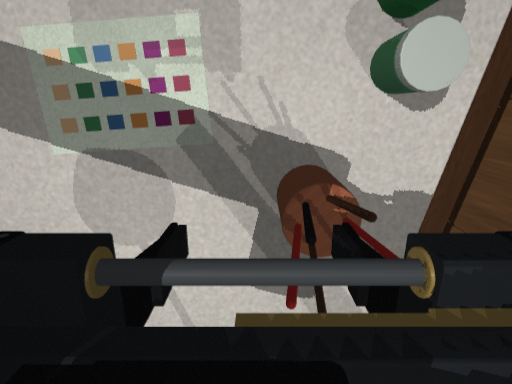

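The picture was taken before any move, because both calls were refused: every row needs all keys. It shows a brush cup at (320,215) close to the gripper, so I lift first.

>>> {"fn": "servo_tool", "kwargs": {"rows": [{"x": 0,"y": 0,"z": -35,"wx": 0,"wy": 0,"wz": 0,"jaw": -1},{"x": 0,"y": 0,"z": -35,"wx": 0,"wy": 0,"wz": 0,"jaw": -1},{"x": 0,"y": 0,"z": 0,"wx": 0,"wy": 0,"wz": 0.098,"jaw": -1},{"x": 0,"y": 0,"z": 0,"wx": 0,"wy": 0,"wz": 0.098,"jaw": -1},{"x": 0,"y": 0,"z": 0,"wx": 0,"wy": 0,"wz": 0.098,"jaw": -1},{"x": 0,"y": 0,"z": 0,"wx": 0,"wy": 0,"wz": 0.098,"jaw": -1},{"x": 20.5,"y": -33,"z": 0,"wx": 0,"wy": 0,"wz": 0,"jaw": -1},{"x": 20.5,"y": -33,"z": 0,"wx": 0,"wy": 0,"wz": 0,"jaw": -1},{"x": 20.5,"y": -33,"z": 0,"wx": 0,"wy": 0,"wz": 0,"jaw": -1},{"x": 20.5,"y": -33,"z": 0,"wx": 0,"wy": 0,"wz": 0,"jaw": -1},{"x": 20.5,"y": -33,"z": 0,"wx": 0,"wy": 0,"wz": 0,"jaw": -1},{"x": 20.5,"y": -33,"z": 0,"wx": 0,"wy": 0,"wz": 0,"jaw": -1},{"x": 20.5,"y": -33,"z": 0,"wx": 0,"wy": 0,"wz": 0,"jaw": -1},{"x": 20.5,"y": -33,"z": 0,"wx": 0,"wy": 0,"wz": 0,"jaw": -1},{"x": 20.5,"y": -33,"z": 0,"wx": 0,"wy": 0,"wz": 0,"jaw": -1},{"x": 20.5,"y": -33,"z": 0,"wx": 0,"wy": 0,"wz": 0,"jaw": -1},{"x": 20.5,"y": -33,"z": 0,"wx": 0,"wy": 0,"wz": 0,"jaw": -1},{"x": 20.5,"y": -33,"z": 0,"wx": 0,"wy": 0,"wz": 0,"jaw": -1},{"x": 20.5,"y": -33,"z": 0,"wx": 0,"wy": 0,"wz": 0,"jaw": -1},{"x": 20.5,"y": -33,"z": 0,"wx": 0,"wy": 0,"wz": 0,"jaw": -1}]}}

```text
time: 2.22
tool_pos: [0.5012, -0.1973, 0.2928]
tcp_rot: [3.131, -0.254, 0.001]
force: [-0.1, -1.4, -0.1]
grip_width: 0.0004
gripper_force: 0.0
```

>>> {"fn": "servo_tool", "kwargs": {"rows": [{"x": -13,"y": -37.5,"z": 8,"wx": 0,"wy": 0,"wz": 0,"jaw": -1},{"x": -13,"y": -37.5,"z": 8,"wx": 0,"wy": 0,"wz": 0,"jaw": -1},{"x": -13,"y": -37.5,"z": 8,"wx": 0,"wy": 0,"wz": 0,"jaw": -1},{"x": -13,"y": -37.5,"z": 8,"wx": 0,"wy": 0,"wz": 0,"jaw": -1},{"x": -13,"y": -37.5,"z": 8,"wx": 0,"wy": 0,"wz": 0,"jaw": -1},{"x": -13,"y": -37.5,"z": 8,"wx": 0,"wy": 0,"wz": 0,"jaw": -1},{"x": -13,"y": -37.5,"z": 8,"wx": 0,"wy": 0,"wz": 0,"jaw": -1},{"x": -13,"y": -37.5,"z": 8,"wx": 0,"wy": 0,"wz": 0,"jaw": -1},{"x": -13,"y": -37.5,"z": 8,"wx": 0,"wy": 0,"wz": 0,"jaw": -1},{"x": -13,"y": -37.5,"z": 8,"wx": 0,"wy": 0,"wz": 0,"jaw": -1},{"x": -13,"y": -37.5,"z": 8,"wx": 0,"wy": 0,"wz": 0,"jaw": -1},{"x": -13,"y": -37.5,"z": 8,"wx": 0,"wy": 0,"wz": 0,"jaw": -1},{"x": 0,"y": 0,"z": 0,"wx": 0,"wy": 0,"wz": 0,"jaw": -1},{"x": 0,"y": 0,"z": 0,"wx": 0,"wy": 0,"wz": 0,"jaw": -1}]}}

```text
time: 3.38
tool_pos: [0.418, 0.2721, 0.1962]
tcp_rot: [3.131, -0.247, -0.001]
force: [0.3, -0.1, 0.0]
grip_width: 0.0006
gripper_force: 0.0
```

```bash
python3 - <<'E'
from h import *
s=r.observe();print(s['time'],s['tool_pos'],s['joints'])
im,w,o=seg('wrist'); cv2.imwrite('pics/w2.png',im)
print(tool([.4195,.2605,.072]))
E
```

```text
3.3833 [0.41795556 0.27214305 0.19616064] [ 3.52837693e-01  3.96592418e-01  1.77264924e+00 -2.04615679e-04
  9.73101548e-01  2.08096994e+00]
wrist red 1071 [447.4 254.5] [34.3 89. ] 80.6 [0.4205 0.2594 0.0727]
[  2.6  10.  124.5]
```

View pics/w2.png

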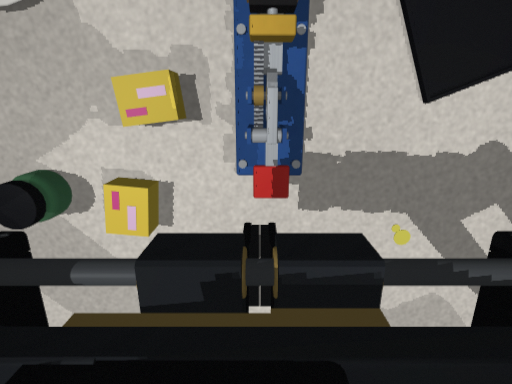

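The red pad is at (271,181), right beside the fingers, which confirms the estimate. Next I press it.

>>> {"fn": "servo_tool", "kwargs": {"rows": [{"x": 1.5,"y": 5.5,"z": 29,"wx": 0,"wy": 0,"wz": 0,"jaw": -1},{"x": 1.5,"y": 5,"z": 29,"wx": 0,"wy": 0,"wz": 0,"jaw": -1},{"x": 0,"y": 0,"z": 29,"wx": 0,"wy": 0,"wz": 0,"jaw": -1},{"x": 0,"y": 0,"z": 25,"wx": 0,"wy": 0,"wz": 0,"jaw": -1},{"x": 0,"y": 0,"z": 8,"wx": 0,"wy": 0,"wz": 0,"jaw": -1},{"x": 0,"y": 0,"z": 4,"wx": 0,"wy": 0,"wz": 0,"jaw": -1},{"x": 0,"y": 0,"z": 4,"wx": 0,"wy": 0,"wz": 0,"jaw": -1},{"x": 0,"y": 0,"z": 4,"wx": 0,"wy": 0,"wz": 0,"jaw": -1},{"x": 0,"y": 0,"z": 4,"wx": 0,"wy": 0,"wz": 0,"jaw": -1},{"x": 0,"y": 0,"z": 0,"wx": 0,"wy": 0,"wz": 0,"jaw": -1},{"x": 0,"y": 0,"z": 0,"wx": 0,"wy": 0,"wz": 0,"jaw": -1}]}}

```text
time: 4.35
tool_pos: [0.4209, 0.2595, 0.0613]
tcp_rot: [-3.131, 0.254, -0.003]
force: [-1.6, -2.3, 3.5]
grip_width: 0.0008
gripper_force: 1.6
```

>>> {"fn": "servo_tool", "kwargs": {"rows": [{"x": 0,"y": 0,"z": 0,"wx": 0,"wy": 0,"wz": 0,"jaw": -1},{"x": 0,"y": 0,"z": 0,"wx": 0,"wy": 0,"wz": 0,"jaw": -1},{"x": 0,"y": 0,"z": 0,"wx": 0,"wy": 0,"wz": 0,"jaw": -1},{"x": 0,"y": 0,"z": 0,"wx": 0,"wy": 0,"wz": 0,"jaw": -1},{"x": 0,"y": 0,"z": 0,"wx": 0,"wy": 0,"wz": 0,"jaw": -1},{"x": 0,"y": 0,"z": 0,"wx": 0,"wy": 0,"wz": 0,"jaw": -1},{"x": 0,"y": 0,"z": 0,"wx": 0,"wy": 0,"wz": 0,"jaw": -1},{"x": 0,"y": 0,"z": 0,"wx": 0,"wy": 0,"wz": 0,"jaw": -1},{"x": 0,"y": 0,"z": 0,"wx": 0,"wy": 0,"wz": 0,"jaw": -1},{"x": 0,"y": 0,"z": 0,"wx": 0,"wy": 0,"wz": 0,"jaw": -1},{"x": 0,"y": 0,"z": 0,"wx": 0,"wy": 0,"wz": 0,"jaw": -1},{"x": 0,"y": 0,"z": 0,"wx": 0,"wy": 0,"wz": 0,"jaw": -1},{"x": 0,"y": 0,"z": 0,"wx": 0,"wy": 0,"wz": 0,"jaw": -1},{"x": 0,"y": 0,"z": 0,"wx": 0,"wy": 0,"wz": 0,"jaw": -1},{"x": 0,"y": 0,"z": 0,"wx": 0,"wy": 0,"wz": 0,"jaw": -1},{"x": 0,"y": 0,"z": 0,"wx": 0,"wy": 0,"wz": 0,"jaw": -1},{"x": 0,"y": 0,"z": 0,"wx": 0,"wy": 0,"wz": 0,"jaw": -1},{"x": 0,"y": 0,"z": 0,"wx": 0,"wy": 0,"wz": 0,"jaw": -1},{"x": 0,"y": 0,"z": 0,"wx": 0,"wy": 0,"wz": 0,"jaw": -1},{"x": 0,"y": 0,"z": 0,"wx": 0,"wy": 0,"wz": 0,"jaw": -1}]}}

```text
time: 6.02
tool_pos: [0.4204, 0.2596, 0.0606]
tcp_rot: [-3.131, 0.255, -0.001]
force: [1.5, 0.3, 3.3]
grip_width: 0.0004
gripper_force: 1.5
```

```bash
python3 - <<'E'
from h import *
s=r.observe();print(s['time'],s['tool_pos'],s['force'])
a=np.load('scene.npz')['im']
im,w,o=seg('scene')
seg('top')
c=np.hstack([cv2.resize(x[115:195,230:330],None,fx=4,fy=4,interpolation=cv2.INTER_CUBIC) for x in (a,im)])
cv2.imwrite('pics/s2.png',c)
E
```

```text
6.0167 [0.42040513 0.25960333 0.06060227] [1.51506418 0.3467816  3.33320579]
scene red 34 [420.5 258.5] [37.  27.2] 83.2 [0.4219 0.2484 0.0574]
scene pur 244 [618. 228.] [53.3 60.3] 80.2 [0.6167 0.2228 0.0603]
top pur 284 [619.1 227.9] [49.9 60. ] 80.5 [0.6164 0.2255 0.0612]
```

View pics/s2.png

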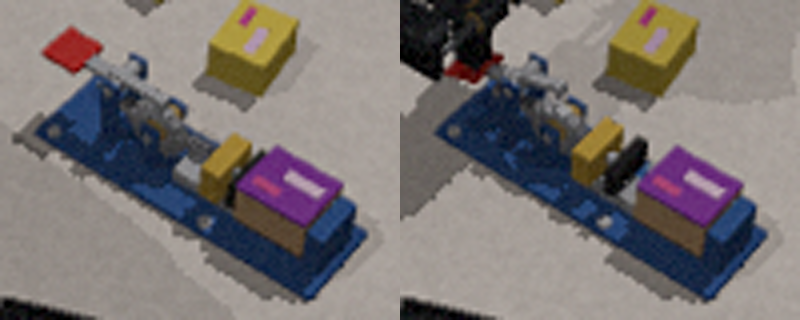

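After pressing, the yellow jaw has moved back from (228,170) to about (197,150) in the crop, leaving a clear gap to the panel. I hold longer and check that it has stopped moving.

>>> {"fn": "servo_tool", "kwargs": {"rows": [{"x": 0,"y": 0,"z": 0,"wx": 0,"wy": 0,"wz": 0,"jaw": -1},{"x": 0,"y": 0,"z": 0,"wx": 0,"wy": 0,"wz": 0,"jaw": -1},{"x": 0,"y": 0,"z": 0,"wx": 0,"wy": 0,"wz": 0,"jaw": -1},{"x": 0,"y": 0,"z": 0,"wx": 0,"wy": 0,"wz": 0,"jaw": -1},{"x": 0,"y": 0,"z": 0,"wx": 0,"wy": 0,"wz": 0,"jaw": -1},{"x": 0,"y": 0,"z": 0,"wx": 0,"wy": 0,"wz": 0,"jaw": -1},{"x": 0,"y": 0,"z": 0,"wx": 0,"wy": 0,"wz": 0,"jaw": -1},{"x": 0,"y": 0,"z": 0,"wx": 0,"wy": 0,"wz": 0,"jaw": -1},{"x": 0,"y": 0,"z": 0,"wx": 0,"wy": 0,"wz": 0,"jaw": -1},{"x": 0,"y": 0,"z": 0,"wx": 0,"wy": 0,"wz": 0,"jaw": -1},{"x": 0,"y": 0,"z": 0,"wx": 0,"wy": 0,"wz": 0,"jaw": -1},{"x": 0,"y": 0,"z": 0,"wx": 0,"wy": 0,"wz": 0,"jaw": -1}]}}

```text
time: 7.12
tool_pos: [0.4202, 0.2595, 0.0606]
tcp_rot: [-3.131, 0.255, -0.0]
force: [1.2, 1.5, 3.3]
grip_width: 0.0004
gripper_force: 1.5
```

```bash
python3 - <<'E'
from h import *
a0=np.load('scene.npz'); im,d,w=pts('scene')
u=np.array([.987,-.16])
for I,W in ((a0['im'],a0['w']),(im,w)):
    h=cv2.cvtColor(I,cv2.COLOR_BGR2HSV).astype(int)
    m=(h[...,0]>14)&(h[...,0]<32)&(h[...,1]>120)&(W[...,2]>.045)&(W[...,2]<.06)&(abs(W[...,0]-.55)<.06)&(abs(W[...,1]-.24)<.04)
    p=W[m][:,:2]@u; print(m.sum(),np.median(p),np.percentile(p,[5,95]))
p2=cv2.imread('pics/s2.png')
now=cv2.resize(im[115:195,230:330],None,fx=4,fy=4,interpolation=cv2.INTER_CUBIC)
print('diff',np.abs(now.astype(int)-p2[:,400:])[120:220,120:320].mean())
E
```

```text
89 0.5192046395588894 [0.50946267 0.53656235]
87 0.4932182591909904 [0.48266376 0.50043893]
diff 2.6506
```

The jaw moved back 26.0 mm and has stopped. I lift, then go over the panel with the gripper open.

>>> {"fn": "servo_tool", "kwargs": {"rows": [{"x": 0,"y": 0,"z": -25,"wx": 0,"wy": 0,"wz": 0,"jaw": -1},{"x": 0,"y": 0,"z": -38,"wx": 0,"wy": 0,"wz": 0,"jaw": -1},{"x": 0,"y": 0,"z": -38,"wx": 0,"wy": 0,"wz": 0,"jaw": 1},{"x": 35,"y": 0,"z": -20,"wx": 0,"wy": 0,"wz": 0,"jaw": 1},{"x": 40,"y": 0,"z": 0,"wx": 0,"wy": 0,"wz": 0,"jaw": 1},{"x": 40,"y": 0,"z": 0,"wx": 0,"wy": 0,"wz": 0,"jaw": 1},{"x": 40,"y": 0,"z": 0,"wx": 0,"wy": 0,"wz": 0,"jaw": 1},{"x": 30,"y": 0,"z": 0,"wx": 0,"wy": 0,"wz": 0,"jaw": 1},{"x": 0,"y": 0,"z": 0,"wx": 0,"wy": 0,"wz": 0,"jaw": 1},{"x": 0,"y": 0,"z": 0,"wx": 0,"wy": 0,"wz": 0,"jaw": 1},{"x": 0,"y": 0,"z": 0,"wx": 0,"wy": 0,"wz": 0,"jaw": 1}]}}

```text
time: 8.08
tool_pos: [0.6003, 0.2293, 0.18]
tcp_rot: [3.13, -0.255, -0.009]
force: [-0.6, -0.3, -0.0]
grip_width: 0.0525
gripper_force: 0.0
```

```bash
python3 - <<'E'
from h import *
s=r.observe();print(s['time'],s['tool_pos'],s['tcp_rot'],s['grip_width'])
im,w,o=seg('wrist'); cv2.imwrite('pics/w3.png',im)
print(tool([.6180,.228,.030]), tool([.618,.228,.061]))
# heights around the panel sides (base top) from wrist
u=np.array([.987,-.16]);v=np.array([.16,.987]);q=w[...,:2]-np.array([.618,.228])
a,b=q@u,q@v
for lo,hi in((-.04,-.028),(.028,.04)):
    m=(abs(a)<.015)&(b>lo)&(b<hi); print(m.sum(),np.percentile(w[...,2][m],[10,50,90]) if m.sum() else '')
E
```

```text
8.0833 [0.60029877 0.22929789 0.18001593] [ 3.12999126 -0.25461346 -0.00850543] 0.052481525585268286
wrist pur 2654 [618.7 227.1] [50.  59.7] 80.8 [0.6196 0.2253 0.0619]
[ 18.7  -1.5 150.2] [ 18.5  -1.4 119.2]
7182 [0.20904532 0.2772476  0.29309964]
7050 [0.23840289 0.27451337 0.29481748]
```

View pics/w3.png

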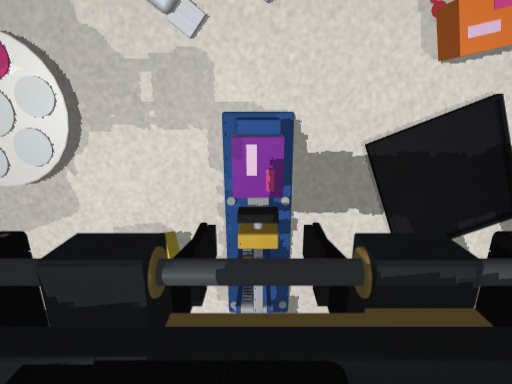

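The panel is at (258,165), on the gripper's centre line. I move 19 mm forward and descend.

>>> {"fn": "servo_tool", "kwargs": {"rows": [{"x": 19,"y": -1,"z": 0,"wx": 0,"wy": 0,"wz": 0,"jaw": 1},{"x": 0,"y": 0,"z": 30,"wx": 0,"wy": 0,"wz": 0,"jaw": 1},{"x": 0,"y": 0,"z": 30,"wx": 0,"wy": 0,"wz": 0,"jaw": 1},{"x": 0,"y": 0,"z": 15,"wx": 0,"wy": 0,"wz": 0,"jaw": 1},{"x": 0,"y": 0,"z": 10,"wx": 0,"wy": 0,"wz": 0,"jaw": 1},{"x": 0,"y": 0,"z": 10,"wx": 0,"wy": 0,"wz": 0,"jaw": 1},{"x": 0,"y": 0,"z": 15,"wx": 0,"wy": 0,"wz": 0,"jaw": 1},{"x": 0,"y": 0,"z": 15,"wx": 0,"wy": 0,"wz": 0,"jaw": 1},{"x": 0,"y": 0,"z": 12,"wx": 0,"wy": 0,"wz": 0,"jaw": 1},{"x": 0,"y": 0,"z": 6,"wx": 0,"wy": 0,"wz": 0,"jaw": 1},{"x": 0,"y": 0,"z": 6,"wx": 0,"wy": 0,"wz": 0,"jaw": 1},{"x": 0,"y": 0,"z": 0,"wx": 0,"wy": 0,"wz": 0,"jaw": 1},{"x": 0,"y": 0,"z": 0,"wx": 0,"wy": 0,"wz": 0,"jaw": 1}]}}

```text
time: 9.22
tool_pos: [0.6219, 0.2276, 0.0328]
tcp_rot: [-3.131, 0.254, -0.001]
force: [0.8, -1.5, 0.4]
grip_width: 0.087
gripper_force: 0.0
```

>>> {"fn": "servo_tool", "kwargs": {"rows": [{"x": -3,"y": 0,"z": 2,"wx": 0,"wy": 0,"wz": 0,"jaw": 0.2},{"x": 0,"y": 0,"z": 0,"wx": 0,"wy": 0,"wz": 0,"jaw": 0},{"x": 0,"y": 0,"z": 0,"wx": 0,"wy": 0,"wz": 0,"jaw": -0.4},{"x": 0,"y": 0,"z": 0,"wx": 0,"wy": 0,"wz": 0,"jaw": -0.4},{"x": 0,"y": 0,"z": 0,"wx": 0,"wy": 0,"wz": 0,"jaw": -0.4},{"x": 0,"y": 0,"z": 0,"wx": 0,"wy": 0,"wz": 0,"jaw": -0.4},{"x": 0,"y": 0,"z": 0,"wx": 0,"wy": 0,"wz": 0,"jaw": -0.4},{"x": 0,"y": 0,"z": 0,"wx": 0,"wy": 0,"wz": 0,"jaw": -0.4}], "grip_force": 15}}

```text
time: 9.88
tool_pos: [0.6189, 0.228, 0.0307]
tcp_rot: [-3.131, 0.255, -0.0]
force: [0.2, -0.1, 0.9]
grip_width: 0.0496
gripper_force: 15.0
```

>>> {"fn": "servo_tool", "kwargs": {"rows": [{"x": 0,"y": 0,"z": -5,"wx": 0,"wy": 0,"wz": 0,"jaw": -0.4},{"x": 0,"y": 0,"z": -10,"wx": 0,"wy": 0,"wz": 0,"jaw": -0.4},{"x": 0,"y": 0,"z": -15,"wx": 0,"wy": 0,"wz": 0,"jaw": -0.4},{"x": 0,"y": 0,"z": -20,"wx": 0,"wy": 0,"wz": 0,"jaw": -0.4},{"x": 0,"y": 0,"z": -20,"wx": 0,"wy": 0,"wz": 0,"jaw": -0.4},{"x": 0,"y": 0,"z": -15,"wx": 0,"wy": 0,"wz": 0,"jaw": -0.4},{"x": 0,"y": 0,"z": -5,"wx": 0,"wy": 0,"wz": 0,"jaw": -0.4},{"x": -1,"y": 11,"z": 0,"wx": 0,"wy": 0,"wz": 0,"jaw": -0.4},{"x": -2.5,"y": 20,"z": 0,"wx": 0,"wy": 0,"wz": 0,"jaw": -0.4},{"x": -2.5,"y": 20,"z": 0,"wx": 0,"wy": 0,"wz": 0,"jaw": -0.4},{"x": -2.5,"y": 20,"z": 0,"wx": 0,"wy": 0,"wz": 0,"jaw": -0.4},{"x": -2.5,"y": 20,"z": 0,"wx": 0,"wy": 0,"wz": 0,"jaw": -0.4},{"x": -2.5,"y": 20,"z": 0,"wx": 0,"wy": 0,"wz": 0,"jaw": -0.4},{"x": -2.5,"y": 20,"z": 0,"wx": 0,"wy": 0,"wz": 0,"jaw": -0.4},{"x": -2.5,"y": 20,"z": 0,"wx": 0,"wy": 0,"wz": 0,"jaw": -0.4},{"x": -2.5,"y": 20,"z": 0,"wx": 0,"wy": 0,"wz": 0,"jaw": -0.4},{"x": -2.5,"y": 20,"z": 0,"wx": 0,"wy": 0,"wz": 0,"jaw": -0.4},{"x": -2.5,"y": 20,"z": 0,"wx": 0,"wy": 0,"wz": 0,"jaw": -0.4},{"x": -1,"y": 10,"z": 0,"wx": 0,"wy": 0,"wz": 0,"jaw": -0.4},{"x": 0,"y": 0,"z": 0,"wx": 0,"wy": 0,"wz": 0,"jaw": -0.4}]}}

```text
time: 11.55
tool_pos: [0.555, 0.0122, 0.1198]
tcp_rot: [3.131, -0.259, -0.004]
force: [-0.5, -0.4, -1.4]
grip_width: 0.0498
gripper_force: 15.0
```

>>> {"fn": "servo_tool", "kwargs": {"rows": [{"x": 0,"y": 0,"z": 0,"wx": 0,"wy": 0,"wz": -0.076,"jaw": -0.4},{"x": 0,"y": 0,"z": 0,"wx": 0,"wy": 0,"wz": -0.076,"jaw": -0.4},{"x": 0,"y": 0,"z": 0,"wx": 0,"wy": 0,"wz": -0.076,"jaw": -0.4},{"x": 0,"y": 0,"z": 0,"wx": 0,"wy": 0,"wz": -0.076,"jaw": -0.4},{"x": 0,"y": 0,"z": 0,"wx": 0,"wy": 0,"wz": -0.076,"jaw": -0.4},{"x": 0,"y": 0,"z": 0,"wx": 0,"wy": 0,"wz": 0,"jaw": -0.4},{"x": 0,"y": 0,"z": 0,"wx": 0,"wy": 0,"wz": 0,"jaw": -0.4}]}}

```text
time: 12.13
tool_pos: [0.5563, 0.015, 0.1203]
tcp_rot: [-3.123, -0.339, 0.001]
force: [0.4, 0.5, -0.9]
grip_width: 0.05
gripper_force: 15.0
```

```bash
python3 - <<'E'
from h import *
s=r.observe();print(s['time'],s['tool_pos'],s['tcp_rot'],s['grip_width'],s['gripper_force'])
print(tool([.5565,.0138,.0097]))
im,_=r.get_image('scene'); cv2.imwrite('pics/s3.png',cv2.resize(im[120:320,150:350],None,fx=3,fy=3))
E
```

```text
12.1333 [0.55630687 0.01503473 0.12025036] [-3.12278468e+00 -3.39414898e-01  5.92597073e-04] 0.05004343670074741 14.999459810787812
[ -0.    1.3 110.5]
```

View pics/s3.png

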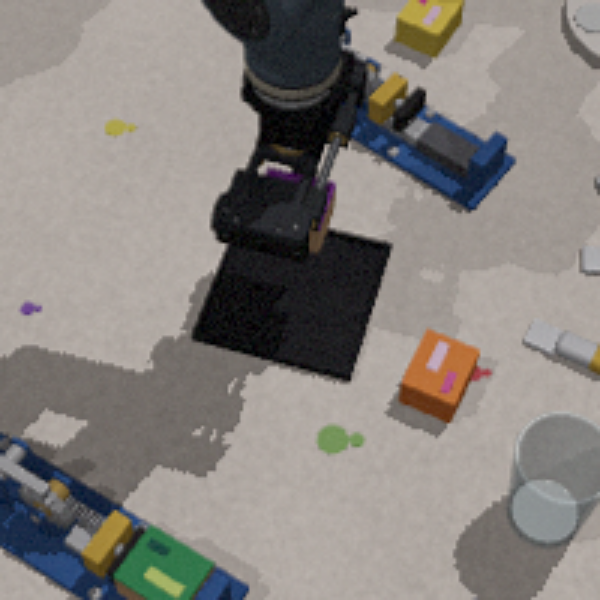

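The panel is held at (300,200), purple face up, above the tray. I lower it.

>>> {"fn": "servo_tool", "kwargs": {"rows": [{"x": 0,"y": 1,"z": 20,"wx": 0,"wy": 0,"wz": 0,"jaw": -0.4},{"x": 0,"y": 0,"z": 25,"wx": 0,"wy": 0,"wz": 0,"jaw": -0.4},{"x": 0,"y": 0,"z": 25,"wx": 0,"wy": 0,"wz": 0,"jaw": -0.4},{"x": 0,"y": 0,"z": 15,"wx": 0,"wy": 0,"wz": 0,"jaw": -0.4},{"x": 0,"y": 0,"z": 10,"wx": 0,"wy": 0,"wz": 0,"jaw": -0.4},{"x": 0,"y": 0,"z": 5,"wx": 0,"wy": 0,"wz": 0,"jaw": -0.4},{"x": 0,"y": 0,"z": 2,"wx": 0,"wy": 0,"wz": 0,"jaw": -0.4},{"x": 0,"y": 0,"z": 2,"wx": 0,"wy": 0,"wz": 0,"jaw": -0.4},{"x": 0,"y": 0,"z": 2,"wx": 0,"wy": 0,"wz": 0,"jaw": -0.4},{"x": 0,"y": 0,"z": 2,"wx": 0,"wy": 0,"wz": 0,"jaw": -0.4},{"x": 0,"y": 0,"z": 0,"wx": 0,"wy": 0,"wz": 0,"jaw": -0.4},{"x": 0,"y": 0,"z": 0,"wx": 0,"wy": 0,"wz": 0,"jaw": -0.4}]}}

```text
time: 13.18
tool_pos: [0.5569, 0.0133, 0.013]
tcp_rot: [3.123, 0.341, 0.001]
force: [-0.5, 0.8, -0.7]
grip_width: 0.0496
gripper_force: 15.0
```

>>> {"fn": "servo_tool", "kwargs": {"rows": [{"x": 0,"y": 0,"z": 1,"wx": 0,"wy": 0,"wz": 0,"jaw": -0.4},{"x": 0,"y": 0,"z": 1,"wx": 0,"wy": 0,"wz": 0,"jaw": -0.4},{"x": 0,"y": 0,"z": 1,"wx": 0,"wy": 0,"wz": 0,"jaw": -0.4},{"x": 0,"y": 0,"z": 0,"wx": 0,"wy": 0,"wz": 0,"jaw": -0.4},{"x": 0,"y": 0,"z": 0,"wx": 0,"wy": 0,"wz": 0,"jaw": -0.4}]}}

```text
time: 13.6
tool_pos: [0.5567, 0.0133, 0.0096]
tcp_rot: [3.123, 0.341, 0.0]
force: [-0.2, 0.4, 0.1]
grip_width: 0.0496
gripper_force: 15.0
```

>>> {"fn": "servo_tool", "kwargs": {"rows": [{"x": 0,"y": 0,"z": 0.5,"wx": 0,"wy": 0,"wz": 0,"jaw": -0.4},{"x": 0,"y": 0,"z": 0,"wx": 0,"wy": 0,"wz": 0,"jaw": -0.4},{"x": 0,"y": 0,"z": 0,"wx": 0,"wy": 0,"wz": 0,"jaw": -0.4}]}}

```text
time: 13.85
tool_pos: [0.5568, 0.0133, 0.0096]
tcp_rot: [3.123, 0.341, 0.001]
force: [-1.8, 0.5, 5.2]
grip_width: 0.0501
gripper_force: 15.0
```

It is on the tray floor. I release and retreat.

>>> {"fn": "servo_tool", "kwargs": {"rows": [{"x": 0,"y": 0,"z": 0,"wx": 0,"wy": 0,"wz": 0,"jaw": 0.2},{"x": 0,"y": 0,"z": 0,"wx": 0,"wy": 0,"wz": 0,"jaw": 0.35},{"x": 0,"y": 0,"z": 0,"wx": 0,"wy": 0,"wz": 0,"jaw": 0.5},{"x": 0,"y": 0,"z": 0,"wx": 0,"wy": 0,"wz": 0,"jaw": 0.5},{"x": 0,"y": 0,"z": 0,"wx": 0,"wy": 0,"wz": 0,"jaw": 0.5},{"x": 0,"y": 0,"z": 0,"wx": 0,"wy": 0,"wz": 0,"jaw": 0.5},{"x": 0,"y": 0,"z": -5,"wx": 0,"wy": 0,"wz": 0,"jaw": 0.5},{"x": 0,"y": 0,"z": -15,"wx": 0,"wy": 0,"wz": 0,"jaw": 0.5},{"x": 0,"y": 0,"z": -25,"wx": 0,"wy": 0,"wz": 0,"jaw": 0.5},{"x": 0,"y": 0,"z": -35,"wx": 0,"wy": 0,"wz": 0,"jaw": 0.5},{"x": 0,"y": 0,"z": -35,"wx": 0,"wy": 0,"wz": 0,"jaw": 0.5},{"x": -20,"y": 0,"z": -35,"wx": 0,"wy": 0,"wz": 0,"jaw": 0.5},{"x": -40,"y": 0,"z": -10,"wx": 0,"wy": 0,"wz": 0,"jaw": 0.5},{"x": -40,"y": 0,"z": 0,"wx": 0,"wy": 0,"wz": 0,"jaw": 0.5},{"x": 0,"y": 0,"z": 0,"wx": 0,"wy": 0,"wz": 0,"jaw": 0.5},{"x": 0,"y": 0,"z": 0,"wx": 0,"wy": 0,"wz": 0,"jaw": 0.5}]}}

```text
time: 15.18
tool_pos: [0.4558, -0.0079, 0.1695]
tcp_rot: [-3.122, -0.339, 0.003]
force: [0.6, 0.9, 0.4]
grip_width: 0.0654
gripper_force: 0.0
```

```bash
python3 - <<'E'
from h import *
s=r.observe();print(s['time'],s['tool_pos'],s['grip_width'])
im,d,w=pts('wrist'); cv2.imwrite('pics/w4.png',im)
h=cv2.cvtColor(im,cv2.COLOR_BGR2HSV).astype(int)
m=(h[...,0]>130)&(h[...,0]<165)&(h[...,1]>80)&(abs(w[...,0]-.556)<.06)&(abs(w[...,1]-.014)<.06)
p=w[m]; print(m.sum(),np.percentile(p[:,2],[5,50,95]),cv2.minAreaRect((p[:,:2]*1000).astype(np.float32)))
im,_=r.get_image('scene'); cv2.imwrite('pics/s4.png',cv2.resize(im[110:350,120:350],None,fx=2.4,fy=2.4))
E
```

```text
15.1833 [ 0.4558262  -0.00792147  0.16945878] 0.06537140587521616
3459 [0.00562315 0.04086815 0.04219371] ((560.7068481445312, 13.214944839477539), (68.71098327636719, 58.0107307434082), 12.46278190612793)
```

View pics/s4.png

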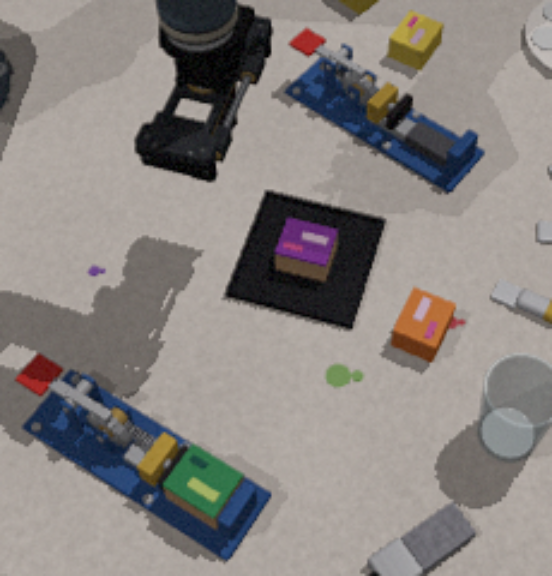

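The panel lies flat in the middle of the tray at (307,248), purple face up with its top at 41 mm. Jaw A is back, and the green panel is still clamped at (203,485).

```bash
python3 -c "
from cell import r
print(r.hand_in())"
```

```text
the job is handed in; nothing more can be done
None
```

The purple panel is out of its clamp and lies flat, painted face up, in the black tray; the green panel's clamp was left locked, and the job was handed in at about 15 s of the 48 s allowed.

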